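Clamp a drawer pull in the guarded drilling jig

ROBOT

A 6-joint arm with a two-finger parallel gripper is mounted at the origin on the work surface. World frame = base frame: x ahead of the robot, y to its left, z up, the work surface at z = 0. Lengths are in m, angles in degrees, forces in N, time in s.
With the tool pointing down it reaches from about 0.4 to 0.825 m from the base axis. Payload 7 kg.
Tool frame: the origin (TCP) lies midway between the tips of the shut fingers; the grasp point (between the pads) lies 19 mm behind it; z points along the fingers, y is the line along which they close (so a half turn about z gives the same grasp; the last joint's range is limited). The gripper opens to 88 mm and grips with 3 to 60 N. Pads are 19 mm wide; open, the fingers measure 130 mm over their backs; the gripper's body (78 mm by 193 mm) begins 47 mm behind the grasp point.
Start: joints at [-47.836, 20.546, 0.682, 0, -70.136, -16.507], TCP at [0.292, -0.608, 0.227] pointing down, gripper open.
Joint ranges: [-176.03, 176.03], [-82.01, 121.73], [-58.28, 71.71], [-173.87, 95.51], [-174.79, -0.11], [-173.66, 173.66]. Speed limits (degrees/s): [136.94, 136.94, 172.46, 180, 180, 180].

INTERFACE

Orientations are given as a 3x3 rotation matrix whose columns are the frame's x, y, z axes.
In Python, from rig import robot gives the robot as it stands. Calls block until the motion is done:
- robot.goto(position, orientation): joint-space move of the TCP to a pose.
- robot.servo_line(position, ori=None, speed=0.15): straight line of the TCP; ori=None keeps the orientation; speed is the mean speed in m/s.
- robot.movej(angles): joint-space move.
- robot.move_gripper(opening): opening from 0.0 (shut) to 1.0 (fully open); the grip force is fixed at half the most; returns when the fingers have stopped.
- robot.dwell(seconds).
- robot.ik(position, orientation): joint angles nearest the present ones, or None.
- robot.grab_frame(name): name is "scene" or "top" or "wrist"; returns (picture, depth): 400x640x3 uint8, red, green, blue; 400x640 float32, m along the optical axis (not along the pixel's ray), 0 where there is no reading.
- robot.camera_info(name): a dict with "vfov" (degrees; the focal length in pixels is half the picture's height over the tangent of half this angle, whatever the lens; pixels are square), "cx", "cy" (the principal point, pixels), "view" (4x4, takes a point from world to camera coordinates); the wrist camera has in their place "T_tool_cam" (4x4, takes a point from camera to tool coordinates, whose origin is the TCP and whose axes are the flange's). Camera axes: x right, y down, z forward; pixel columns grow to the right and rows downward; lengths in m; the calibration is good to about 2 mm. A picture is of the moment at which its call begins: read the wrist's pose just before it. camera_info takes no time and is no camera call.
A pose or a line that the arm cannot do raises robot.Unreachable and nothing moves.
- robot.job_done(): hands the job in; it is judged then, once.
Readings, each from a call of its own:
- robot.read_t(): time.
- robot.read_qpos(): joint angles.
- robot.read_qvel(): joint speeds.
- robot.read_effort(): joint torques, N m.
- robot.read_position(): TCP position.
- robot.read_tcp_rot(): TCP orientation.
- robot.read_force(): force on the tool from outside, world axes, zero at the start.
- robot.read_ft_torque(): the same for the moment, N m.
- robot.read_grip_width(): opening from 0.0 (shut) to 1.0 (fully open).
- robot.read_finger_force(): force on a finger pad.
Only numpy, scipy, OpenCV 4.12 (cv2) and the standard library are available. Lean on these libraries where they do the work, as an engineer would, in place of code of your own. Each camera call takes 0.05 s, during which the arm holds its last target. There are 200 camera calls.

TASK

Using only the fingertips, push the aluminium drawer pull that lies in the drilling jig along its channel until it is fully home against the end stop; only push it, do not pick it up. Then reach down through the window in the top of the guard and press the clamp lever's paddle all the way down, and take the hand back out above the guard. Never touch the guard, and leave everything else on the bench and the jig where it is.

Things in the scene. Friction and masses are not known exactly. Their poses are not given: they have to be found in the camera images.
- jig: fixed drilling jig: dark wooden bed 18 mm thick, x -260..110, y -140..140 mm. Origin at bench height; x axis runs along the channel from its open end near the robot to the stop, y left, z up. Channel on y = 0 between two rails 37 mm apart, 10 mm high, x -140..40 mm; on each rail a drill bush block at x = -119 mm, its top 30 mm above the bed
- stop_face (a point): centre of the steel end stop's face, under the guard, at the far end of the channel: jig x = +40 mm, 11 mm above the bed; axes as the jig's
- pull_near_end (a point): centre of the pull's end nearest the robot, 11 mm above the bed. The pull: loose aluminium bar 210 x 30 x 22 mm, black end caps, about 0.25 kg, along the channel, its x axis to the stop; it starts 35 to 70 mm short of the stop. Home, this end is 210 mm before the stop face, on the open bed 30 mm outside the rails, some 70 mm before the guard
- pull_far_end (a point): centre of the pull's other end face, the one that must meet the stop; axes as the pull's
- guard: fixed guard over the jig's far part: grey sheet top 4 mm thick, upper face 120 mm above the bench; clear panels on all four sides, a slot 84 mm wide, 46 mm high in the near one for the pull. Origin on the bed straight below the window's centre, axes as the jig's; reaches x -62..128, y -90..90 mm. Sits up to 8 mm off in x and y from start to start
- guard_window (a point): centre of the rectangular window in the guard's top, level with its upper face: 100 mm along x, 110 mm along y, axes as the jig's
- lever (a joint): clamp lever's angle in rad: 0 fully raised, 0.32 fully down at its stop; starts at 0 to 0.08. Turns about a level axis at jig x = +65 mm, 75 mm above the bench. Stiff: pressing it takes about 5 N down at the paddle, and it stays where it is left
- lever_pad (a point): centre of the top face of the lever's black square paddle, 42 x 42 x 12 mm, below the window. Raised: 106 mm above the bench, tilted 0.22 rad (near edge higher); fully down: 74 mm above the bench, 46 mm below the guard's upper face, tilted 0.10 rad the other way, 5 mm nearer the robot
- jar: bystander: screw-top glass jar, 44 mm across, 55 mm high, standing on the jig bed; origin at its underside
- offcut: bystander: wooden offcut 70 x 45 x 18 mm on the jig bed; origin at its underside
- collar: bystander: steel collar, 32 mm across, 14 mm high, on the jig bed; origin at its underside
- spare_pull: bystander: a second drawer pull, same shape (210 x 30 x 22 mm), lying on the bench to the robot's left, not in the jig; origin at its underside
- screwdriver: bystander: screwdriver lying on the bench to the robot's right
- glue: bystander: glue bottle, 60 mm across, 170 mm high, standing on the bench to the right; origin at its underside
- hammer: bystander: hammer lying on the bench to the left
There are look-alikes about, which are no part of the job. Leave any purple look-alike of the part that bears pull_near_end alone.

How it is judged (in metres and radians):
On the way, in this order (a step that is already met when the one before it is completed fails the run):
1. the pull is home against the stop (x of pull_far_end in the frame of stop_face above -0.004 m and y of pull_far_end in the frame of stop_face between -0.008 and 0.008 m and z of pull_far_end in the frame of stop_face below 0.005 m and angle between the x axis of pull_far_end and the x axis of stop_face, either way round below 0.08 rad), for 0.2 s.
2. the lever is pressed fully down by the fingers (all of step 1 and value of joint lever above 0.28 rad and contact force between the fingers and lever above 0.5 N), for 0.1 s.
At the end, for the whole second after the job is handed in: the pull lies in the channel with its far end within 4 mm of the stop, at rest; the lever is within 0.04 rad of fully down; the hand is out of the guard, its grasp point at least 25 mm above the guard's top (all of step 1 and value of joint lever above 0.28 rad and linear speed of pull below 0.01 m/s and z of the grasp point in the frame of guard_window above 0.025 m); the robot touches nothing.
It fails at once if the robot touches the guard (contact force between guard and the fingers above 0.5 N or contact force between guard and the arm above 0.5 N).
It fails at once if the pull or the lever is worked with something other than the fingers (contact force between any of pull, lever and the arm above 0.5 N).
It fails at once if the pull is lifted or tipped (z of any of pull_near_end, pull_far_end in the frame of stop_face above 0.008 m).
It fails at once if a bystander is moved more than 15 mm (distance of any of jar, offcut, collar, spare_pull, screwdriver, glue, hammer from where it was at the start of the episode above 0.015 m).
It also fails if it takes over 48 s, if anything falls off the work surface, if the arm or the gripper's body presses on something with over 40 N, if the wrist force passes 120 N, or if a joint passes its speed limit or range.

## Working session

There is one attempt and no reset: what is moved stays moved. The work goes in short steps, each a Python script; the robot and the scene stay as the last script left them, time stands still between calls to the robot, and variables do not carry over. Pictures are saved under pics/ and viewed, at most 10 in all, crops included, and the job is handed in when it is done.

```bash
mkdir -p pics; ls; cat > h.py <<'E'
import numpy as np, cv2
from rig import robot
def save(n,im): cv2.imwrite(f'pics/{n}.png',cv2.cvtColor(im,cv2.COLOR_RGB2BGR))
def cam(n):
    i=robot.camera_info(n); f=200/np.tan(np.radians(i['vfov'])/2)
    if 'view' in i: T=np.linalg.inv(np.array(i['view']))
    else:
        W=np.eye(4); W[:3,:3]=robot.read_tcp_rot(); W[:3,3]=robot.read_position(); T=W@np.array(i['T_tool_cam'])
    return f,i['cx'],i['cy'],T
def pts(c,uv,d):
    f,cx,cy,T=c; uv=np.atleast_2d(uv).astype(float); d=np.atleast_1d(d)
    p=np.c_[(uv[:,0]-cx)/f*d,(uv[:,1]-cy)/f*d,d]; return p@T[:3,:3].T+T[:3,3]
def onplane(c,uv,z):
    T=c[3]; p=pts(c,uv,np.ones(len(np.atleast_2d(uv)))); r=p-T[:3,3]
    return T[:3,3]+r*((z-T[2,3])/r[:,2])[:,None]
def grab(n):
    c=cam(n); im,d=robot.grab_frame(n); np.savez(f'{n}.npz',im=im,d=d,T=c[3],k=c[:3]); save(n+'%d'%int(robot.read_t()*100),im); return c,im,d
E
python3 - <<'E'
from h import *
for n in('scene','top'):
    c,im,d=grab(n); print(n,c[:3],c[3].round(3).tolist())
print(robot.camera_info('wrist'), robot.read_tcp_rot().round(3).tolist())
E
ls pics
```

```text
pics
scene (np.float64(504.7891688324928), 316.41858283065295, 200.10128288786137) [[-0.828, 0.319, -0.461, 1.239], [0.561, 0.473, -0.68, 0.991], [0.001, -0.821, -0.571, 0.951], [0.0, 0.0, 0.0, 1.0]]
top (np.float64(425.2135103795856), 320.9958969154667, 198.15259495720514) [[-0.025, -0.988, 0.153, 0.301], [-1.0, 0.025, -0.0, 0.001], [-0.004, -0.153, -0.988, 1.656], [0.0, 0.0, 0.0, 1.0]]
{'vfov': 70.76616411765106, 'cx': 315.13095604394704, 'cy': 200.30256902420217, 'T_tool_cam': array([[ 5.40742497e-04, -9.57395722e-01, -2.88778703e-01,
         7.76352274e-02],
       [ 9.99999636e-01,  3.27262155e-04,  7.87533534e-04,
        -5.07495958e-04],
       [-6.59474896e-04, -2.88779024e-01,  9.57395551e-01,
        -1.57711118e-01],
       [ 0.00000000e+00,  0.00000000e+00,  0.00000000e+00,
         1.00000000e+00]])} [[-0.901, -0.433, -0.001], [-0.433, 0.901, 0.001], [0.0, 0.001, -1.0]]
scene5.png
top10.png
```

View pics/scene5.png

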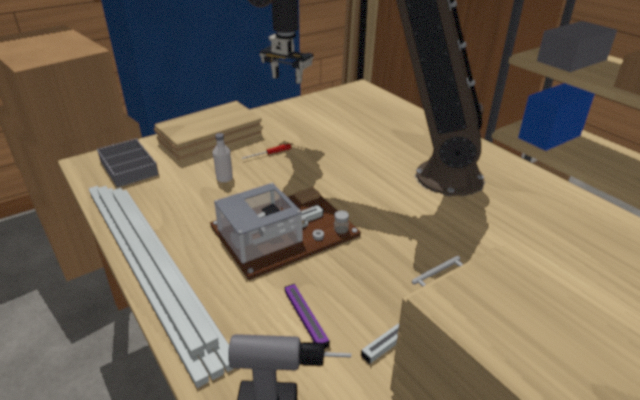

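View pics/top10.png

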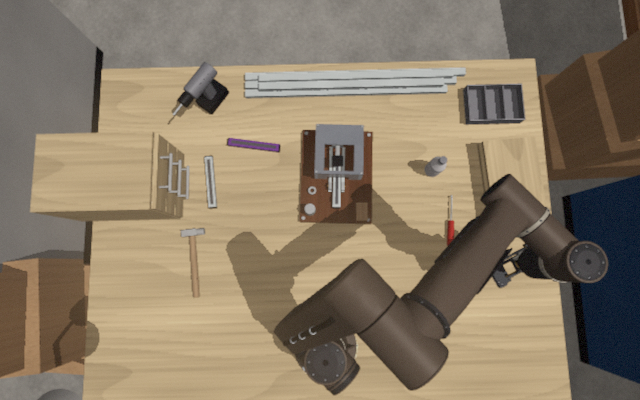

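The scene view shows the jig, with the guard at about (258,220), the pull's near end at (320,212), the jar at (341,222) and the collar at (318,234). In the top view the pull runs from (336,207) up under the guard window at (338,150), with the jar at (310,209), collar at (312,190) and offcut at (362,211). Next I'll take a close look with the wrist camera.

```bash
cat > a.py <<'E'
from h import *
z=np.load('top.npz'); c=(*z['k'],z['T'])
print(onplane(c,[[302,131],[372,132],[372,222],[300,222],[336,207]],0.018).round(3))
print(onplane(c,[[315,125],[365,125],[365,180],[315,180],[337,152]],0.12).round(3))
g=onplane(c,[[337,175]],0.05)[0]; print(g)
R=np.array([[1,0,0],[0,-1,0],[0,0,-1.]])
for s in(1,-1):
    Rs=R@np.diag([s,s,1]); print(s,robot.ik([g[0],g[1],.4],Rs))
E
python3 a.py
```

```text
[[ 0.827  0.07   0.018]
 [ 0.816 -0.21   0.018]
 [ 0.456 -0.194  0.018]
 [ 0.463  0.084  0.018]
 [ 0.518 -0.057  0.018]]
[[ 0.817  0.016  0.12 ]
 [ 0.812 -0.171  0.12 ]
 [ 0.602 -0.163  0.12 ]
 [ 0.606  0.021  0.12 ]
 [ 0.71  -0.063  0.12 ]]
[ 0.63770817 -0.0633302   0.05      ]
1 [ 11.74370786  14.23037434  13.74849518   0.         -89.51812084
  78.25629214]
-1 [  11.74370786   14.23037434   13.74849518    0.          -89.51812084
 -101.74370786]
```

```bash
cat >> h.py <<'E'
R0=np.array([[-1,0,0],[0,1,0],[0,0,-1.]])
E
python3 - <<'E'
from h import *
p=robot.read_position(); robot.servo_line([p[0],p[1],.36],speed=.25)
robot.move_gripper(0.0)
for k,q in enumerate([[.56,-.063,.33],[.67,-.063,.33]]):
    robot.goto(q,R0); robot.dwell(.2)
    c,im,d=grab('wrist'); np.savez(f'w{k}.npz',im=im,d=d,T=c[3],k=c[:3])
print(robot.read_t(), robot.read_force())
E
ls pics
```

```text
5.4 [ 0.18821069  0.49971807 -0.15070919]
scene5.png
top10.png
wrist463.png
wrist540.png
```

View pics/wrist463.png

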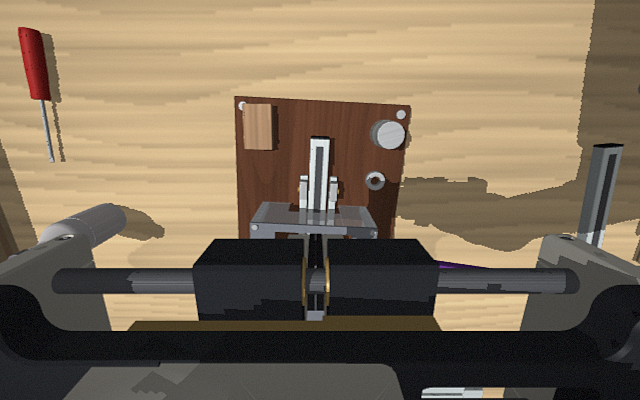

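View pics/wrist540.png

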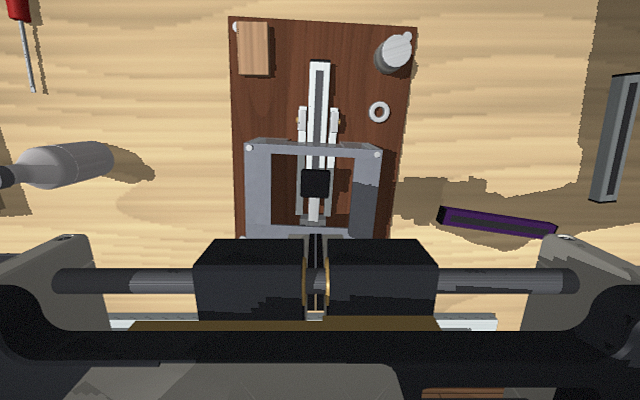

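The first view shows the near end at (319,138), the jar at (389,134), the offcut at (258,127) and the guard's near edge at about v=210. In the second, the window spans roughly (270–357,155–235), the black paddle is at (315,183), the pull's near end is at (319,62) and the far end shows at about (314,220). The finger blocks look big, so I'll check their size by depth while measuring.

```bash
cat > m.py <<'E'
from h import *
print('grip',robot.read_grip_width(), robot.read_position())
z=np.load('w1.npz'); c=(*z['k'],z['T']); d=z['d']; im=z['im'];
def P(c,d,l):
    for u,v in l: print((u,v),d[v,u].round(3),(pts(c,[[u,v]],d[v,u])[0]).round(4))
P(c,d,[(200,250),(200,300),(297,250),(297,310),(333,250),(433,250),(433,310),(250,280),(313,330),(120,280)])
print('scene')
P(c,d,[(302,173),(328,173),(304,192),(327,192),(315,183),(257,150),(375,160),(257,220),(285,146),(318,75),(316,220),(260,100),(225,45),(395,50),(254,45)])
z0=np.load('w0.npz'); c0=(*z0['k'],z0['T']); d0=z0['d']
print('w0');P(c0,d0,[(319,150),(390,133),(258,125),(290,215),(280,100)])
# full clouds: band statistics
U,V=np.meshgrid(np.arange(640),np.arange(400)); X=pts(c,np.c_[U.ravel(),V.ravel()],d.ravel()); 
X=X.reshape(400,640,3); ok=(d>0)
g=ok&(abs(X[...,2]-.12)<.006)&(abs(X[...,1]+.06)<.12)&(V<236)
np.save('X1.npy',X)
print('guard top n',g.sum(),X[g].min(0),X[g].max(0),np.median(X[g],0))
# pull top near part
for nm,cc,dd in(('w0',c0,d0),('w1',c,d)):
    Y=pts(cc,np.c_[U.ravel(),V.ravel()],dd.ravel()).reshape(400,640,3)
    m=(dd>0)&(abs(Y[...,2]-.040)<.006)&(Y[...,0]<.62)&(abs(Y[...,1]+.06)<.025)&(V<200)
    n,l,s,_=cv2.connectedComponentsWithStats(m.astype(np.uint8)); k=1+s[1:,4].argmax(); q=Y[l==k]
    print(nm,'pull',len(q),q.min(0).round(4),q.max(0).round(4),np.median(q[:,2])); r=cv2.fitLine(q[:,:2].astype(np.float32),cv2.DIST_L2,0,.01,.01).ravel(); print(r)
    b=(dd>0)&(abs(Y[...,2]-.018)<.005)&(abs(Y[...,1]+.06)<.17)&(Y[...,0]<.6)&(V<230)
    print('bed',b.sum(),np.percentile(Y[b],[1,50,99],axis=0).round(4).tolist())
E
python3 m.py
```

```text
grip 0.009224305915558164 [ 0.66940291 -0.06305185  0.33106987]
(200, 250) 0.54 [ 8.396e-01 -2.836e-01 -8.000e-04]
(200, 300) 0.081 [ 0.6424 -0.0961  0.4198]
(297, 250) 0.087 [ 0.6316 -0.0688  0.4098]
(297, 310) 0.081 [ 0.6457 -0.0684  0.4198]
(333, 250) 0.087 [ 0.6317 -0.0577  0.4096]
(433, 250) 0.54 [ 8.393e-01  1.633e-01 -6.000e-04]
(433, 310) 0.081 [ 0.6451 -0.0295  0.4205]
(250, 280) 0.079 [ 0.6361 -0.0815  0.4194]
(313, 330) 0.075 [ 0.6468 -0.0638  0.4265]
(120, 280) 0.087 [ 0.6404 -0.1233  0.4126]
scene
(302, 173) 0.393 [ 0.6691 -0.0813  0.1017]
(328, 173) 0.392 [ 0.669  -0.0451  0.1022]
(304, 192) 0.406 [ 0.6979 -0.079   0.0967]
(327, 192) 0.404 [ 0.6975 -0.0459  0.098 ]
(315, 183) 0.398 [ 0.6837 -0.0632  0.1002]
(257, 150) 0.365 [ 0.6352 -0.1384  0.1201]
(375, 160) 0.368 [0.6479 0.0152 0.1211]
(257, 220) 0.394 [ 0.7324 -0.1443  0.1191]
(285, 146) 0.363 [ 0.6299 -0.1018  0.1213]
(318, 75) 0.413 [ 0.5356 -0.0588  0.0406]
(316, 220) 0.43 [ 0.745  -0.0616  0.0861]
(260, 100) 0.443 [ 0.5691 -0.1498  0.0183]
(225, 45) 0.437 [ 0.4879 -0.2028  0.0009]
(395, 50) 0.374 [0.5089 0.0431 0.0726]
(254, 45) 0.406 [ 0.495  -0.1513  0.0346]
w0
(319, 150) 0.444 [ 0.5347 -0.0574  0.0397]
(390, 133) 0.405 [0.5067 0.0441 0.0725]
(258, 125) 0.437 [ 0.4966 -0.152   0.036 ]
(290, 215) 0.431 [ 0.6283 -0.102   0.0816]
(280, 100) 0.442 [ 0.4593 -0.1186  0.0188]
guard top n 6241 [ 0.6254827  -0.16096643  0.11430391] [0.75585085 0.02457079 0.12343719] [ 0.68632792 -0.07748265  0.1195444 ]
w0 pull 1172 [ 0.5133 -0.0737  0.0353] [ 0.6156 -0.0416  0.0427] 0.039726044996127335
[ 0.99890727 -0.04673598  0.56312776 -0.05776291]
bed 11138 [[0.4577, -0.1924, 0.0156], [0.529, -0.0525, 0.0177], [0.5983, 0.0825, 0.0202]]
w1 pull 1496 [ 0.5138 -0.0741  0.0366] [ 0.62   -0.0412  0.0428] 0.03979367067356371
[ 0.9989239  -0.0463789   0.5653455  -0.05793422]
bed 13472 [[0.4577, -0.1926, 0.0155], [0.5313, -0.0542, 0.0177], [0.5979, 0.0826, 0.0201]]
```

Fingers clear everything. Pull: near end about (0.5135, -0.0555), yaw -2.7°, top 0.040. Paddle centre about (0.684, -0.063, 0.100). Pushing now.

```bash
cat >> h.py <<'E'
a=-0.0466; ax=np.array([np.cos(a),np.sin(a),0]); 
Rj=np.array([[ax[0],-ax[1],0],[ax[1],ax[0],0],[0,0,1]])@R0
E0=np.array([.5135,-.0554,0])
E
python3 - <<'E'
from h import *
def at(s,z): 
    p=E0+ax*s; p[2]=z; return p
robot.goto(at(-.035,.2),Rj); robot.servo_line(at(-.035,.026),speed=.12); robot.dwell(.2)
f0=np.array(robot.read_force()); print(f0,robot.read_position())
robot.servo_line(at(-.012,.026),speed=.05); s=-.012; robot.servo_line(at(.014,.026),speed=.04); s=.014
print('mid',np.dot(np.array(robot.read_force())-f0,ax))
while s<.040:
    s+=.002; robot.servo_line(at(s,.026),speed=.03); f=np.dot(np.array(robot.read_force())-f0,ax)
    print(round(s,4),f.round(2),((robot.read_position()-E0)@ax).round(4))
    if f<-8: break
print(robot.read_t())
E
```

```text
[ 0.54201362  0.81723785 -0.04675311] [ 0.47880468 -0.05367728  0.02644879]
mid -0.7056818794021332
0.016 -0.87 0.0161
0.018 -1.09 0.0181
0.02 -0.11 0.0202
0.022 0.12 0.0223
0.024 -2.21 0.0238
0.026 -7.95 0.0239
0.028 -13.72 0.024
11.2833
```

```bash
cat > l.py <<'E'
from h import *
def at(s,z): 
    p=E0+ax*s; p[2]=z; return p
robot.servo_line(at(-.02,.026),speed=.1); robot.servo_line(at(-.02,.25),speed=.2)
robot.goto([.68,-.0635,.30],Rj); robot.dwell(.2)
c,im,d=grab('wrist'); f0=robot.read_force(); print(robot.read_t(),f0)
U,V=np.meshgrid(np.arange(640),np.arange(400)); Y=pts(c,np.c_[U.ravel(),V.ravel()],d.ravel()).reshape(400,640,3)
m=(d>0)&(abs(Y[...,2]-.040)<.004)&(Y[...,0]<.62)&(abs(Y[...,1]+.06)<.03)&(V<200)
n,l,s,_=cv2.connectedComponentsWithStats(m.astype(np.uint8)); k=1+s[1:,4].argmax(); q=Y[l==k]
print('pull',q.min(0).round(4),cv2.fitLine(q[:,:2].astype(np.float32),cv2.DIST_L2,0,.01,.01).ravel())
b=(d>0)&(abs(Y[...,2]-.018)<.004)&(abs(Y[...,1]+.06)<.02)&(Y[...,0]<.6)
print('bed near',Y[b][:,0].min() if b.any() else None)
p=(d>0)&(Y[...,2]>.085)&(Y[...,2]<.111)&(im.max(2)<60)&(abs(Y[...,1]+.063)<.04)&(V<240)
q=Y[p]; print('paddle',len(q),np.percentile(q,[1,50,99],axis=0).round(4).tolist())
g=(d>0)&(abs(Y[...,2]-.12)<.005)&(abs(Y[...,1]+.06)<.13)&(V<300)
for u in(300,315,330):
    x=Y[:,u][g[:,u]]; print('col',u,x[:,0].round(4).min() if len(x) else 0,x[:,0].max() if len(x) else 0)
for v in(150,180,200):
    x=np.sort(Y[v][g[v]][:,1]); i=np.diff(x).argmax() if len(x)>1 else 0; print('row',v,x[0],x[i],x[i+1],x[-1])
E
python3 l.py; ls -t pics|head -1
```

```text
14.225 [ 0.30143921  0.54617996 -0.24523635]
pull [ 0.5498 -0.0751  0.0361] [ 0.99872893 -0.05040395  0.5841184  -0.05903562]
bed near 0.4588168219803279
paddle 952 [[0.6645, -0.0835, 0.0947], [0.6835, -0.0635, 0.0996], [0.7052, -0.0439, 0.1032]]
col 300 0.63 0.7485737735841826
col 315 0.6309 0.793373150248471
col 330 0.6315 0.7508193680016788
row 150 -0.15554612905976084 0.0188563584028364 0.02051392483553987 0.02383668684404861
row 180 -0.1567824511938715 -0.12250118912118929 -0.012781584614815718 0.021258496346785845
row 200 -0.1585333532026786 -0.12399917748210054 -0.013996750747332413 0.020706360653599896
wrist1422.png
```

The pull moved 36 mm. Its near end is now 91 mm in from the bed's edge, against 90 mm when home, so it is home. The window is centred near (0.693, -0.068) and the fingers fit with more than 20 mm to spare. Pressing now.

```bash
cat > p.py <<'E'
from h import *
x,y=.682,-.0645
robot.servo_line([x,y,.16],speed=.15); robot.servo_line([x,y,.110],speed=.06); robot.dwell(.15)
f0=np.array(robot.read_force()); z=.110; print(f0)
while z>.066:
    z-=.004 if z>.082 else .0015
    robot.servo_line([x,y,z],speed=.04); f=np.array(robot.read_force())-f0
    print(round(z,4),f.round(2),robot.read_position()[2].round(4))
    if f[2]>22: break
robot.dwell(.3); print(robot.read_force(),robot.read_t())
robot.servo_line([x,y,.30],speed=.12); robot.dwell(.2)
c,im,d=grab('wrist'); print(robot.read_t(),robot.read_force(),robot.read_position())
U,V=np.meshgrid(np.arange(640),np.arange(400)); Y=pts(c,np.c_[U.ravel(),V.ravel()],d.ravel()).reshape(400,640,3)
p=(d>0)&(Y[...,2]>.064)&(Y[...,2]<.111)&(im.max(2)<60)&(abs(Y[...,1]+.063)<.018)&(abs(Y[...,0]-.68)<.018)
q=Y[p]; A=np.c_[q[:,:2]-q[:,:2].mean(0),np.ones(len(q))]; print('paddle',len(q),q.mean(0).round(4),np.linalg.lstsq(A,q[:,2],rcond=None)[0])
m=(d>0)&(abs(Y[...,2]-.040)<.004)&(Y[...,0]<.62)&(abs(Y[...,1]+.06)<.025)
print('pull near',Y[m][:,0].min())
E
python3 p.py; ls -t pics|head -1
```

```text
[-0.44172688 -0.63131198  0.23719275]
0.106 [ 0.21  1.7  -0.43] 0.1057
0.102 [-0.67  0.77  0.3 ] 0.1018
0.098 [1.12 0.53 0.3 ] 0.0977
0.094 [1.26 1.08 0.81] 0.0936
0.09 [ 0.57 -0.01 -0.59] 0.0896
0.086 [-0.24  0.55 -0.5 ] 0.0855
0.082 [-0.75  1.01 -0.55] 0.0816
0.0805 [-0.38  0.59  0.42] 0.0804
0.079 [-0.21  1.36  1.64] 0.0789
0.0775 [-1.32  1.32  1.93] 0.0774
0.076 [-1.45  0.72  2.1 ] 0.0759
0.0745 [-2.92  1.26  5.62] 0.0748
0.073 [-6.38  1.7  13.1 ] 0.0745
0.0715 [-9.63  3.65 19.95] 0.0743
0.07 [-13.04   4.11  28.28] 0.074
[-12.99663769   3.79868951  28.2280384 ] 20.4917
22.8083 [-0.3349002   0.06401858 -0.16498259] [ 0.68194071 -0.06448399  0.29974259]
paddle 672 [ 0.6801 -0.0631  0.073 ] [ 0.11730694 -0.00314675  0.07303308]
pull near 0.5495112571138407
wrist2280.png
```

The paddle is at 0.073 m and tilted 0.117 rad the other way, so it is fully down. The pull hasn't moved and the hand is well above the guard. Handing in.

```bash
python3 -c "
from rig import robot
print(robot.job_done())"
```

```text
the job is handed in; nothing more can be done
None
```

I handed the job in at about 23 s of the 48 s allowed: the pull is home against the stop, the lever is fully down, and the hand is clear above the guard. The pull and lever were checked in a final wrist-camera measurement, and the hand-in gave no verdict.

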